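# Nest the tapered beaker in the dye pail

### The job

Clear away the dyeing things: lift the pail by its side handle off the drip stand, set it down upright in the middle of the marble slab and let go of it. Then stand the tapered beaker in the pail and give it one light push, just until you feel the rubber collar inside yield and grip it, without pushing so hard that it jams. Let go, leave both upright, do not drop the pail or tip it over, and leave the other things on the bench where they are.

Things in the scene. Friction and masses are not known exactly. Their poses are not given: they have to be found in the camera images.
- pail: Plain steel tapered pail, open-topped, 0.30 to 0.44 kg, 100 mm high, 66 mm wide outside at the foot, 84 at the rim (87 with its bead), wall 3.5 mm, starting on the stand. Origin: centre of its underside, z up its axis. Its loop handle sticks out along its own -x, roughly towards the robot at the start. A rubber collar inside (see pail_mouth) grips the beaker.
- pail_handle (a point): Middle of the pail handle's level top bar, 60 mm from the pail's axis and 86 mm above its underside. The bar runs radially (along the pail's x, 40 mm long), is flat-sided, 12 mm thick across y and 18 mm high; below it the loop is open.
- pail_mouth (a point): Centre of the pail's mouth, 100 mm above its underside. Inside, a rubber collar of 44 mm bore lies 27 to 45 mm below; its height differs each time and is not reported. It stands still below about 7 N of push; harder, it slides down (resistance growing 0.45 N per mm) and stays where left. After 12 mm it meets a hard stop: the beaker jams.
- beaker: Plain aluminium beaker, about 0.12 kg, 130 mm tall, hollow above (3 mm wall), upright on the bench. Solid foot 33 mm wide, 40 mm at 28 mm up; there a 45 degree shoulder, which lands on the collar, widens it to 49 mm; then it tapers out to 56 mm at 90 mm up; the top 40 mm are a straight 56 mm band. Origin: centre of its underside, z up its axis. It first touches the collar with its underside 23 to 42 mm above the pail's.
- beaker_top (a point): Centre of the beaker's mouth, 130 mm above its underside. Nested, it stands 43 to 70 mm above the pail's rim: keep fingertips less than 38 mm below it. The push counts once beaker and pail press on each other with 7.5 N (collar 1 to 3 mm down) and jams above 20 N; 4 to 9 mm past first touch, about 9 to 11 N, is right.
- stand: Fixed dark steel drip stand: round plate 100 mm wide on four legs, its top 60 mm above the bench. Origin: centre of its underside. The pail starts on it.
- slab: Fixed marble slab 140 x 140 mm, 18 mm thick, lying on the bench. Origin: centre of its underside, so its top is 18 mm above this.
- wax: Block of wax 55 x 34 x 28 mm, bystander; origin under its centre.
- mallet: Wooden mallet lying down: head 64 mm thick and 110 mm long, handle 160 mm; bystander; origin on the bench under the head's middle.
- spool: Thread spool 36 mm wide, 32 mm high, bystander; origin under its centre.
- dye_jar: Small amber jar 36 mm wide, 50 mm high, bystander; origin under its centre.
- tin_mug: Mug with a handle, 68 mm wide, 85 mm high, bystander; origin under its centre.
- punches: Bundle of four dark steel punches 130 x 45 x 12 mm, bystander; origin under its centre.
- oil_tin: Steel can 60 mm wide, 110 mm high, bystander; origin under its centre.

How it is judged:
On the way, in this order (a step that is already met when the one before it is completed fails the run):
1. the pail is lifted clear of the stand, more than 15 mm above its top (z of pail in the frame of stand above 0.075 m), for 0.1 s.
2. the pail stands upright on the slab, near its middle, and is let go (horizontal distance between pail and slab below 0.045 m and z of pail in the frame of slab between 0.012 and 0.023 m and angle between pail's own z axis and vertical below 0.07 rad and contact force between the fingers and pail below 0.2 N and linear speed of pail below 0.02 m/s), for 0.2 s.
3. the beaker, upright in the pail, is pushed down against the collar with 7.5 N or more (horizontal distance between pail and slab below 0.045 m and z of pail in the frame of slab between 0.012 and 0.023 m and angle between pail's own z axis and vertical below 0.07 rad and horizontal distance between beaker and pail below 0.006 m and angle between beaker's own z axis and vertical below 0.09 rad and contact force between beaker and pail above 7.5 N and z of beaker in the frame of pail below 0.042 m), for 0.06 s.
At the end, for the whole second after the job is handed in: The pail stands upright (within 4 degrees) on the slab, its axis within 45 mm of the slab's centre; the beaker stands in it, upright within 5 degrees, axes within 6 mm at the undersides, its underside 8 to 42 mm above the pail's; both at rest and released (horizontal distance between pail and slab below 0.045 m and z of pail in the frame of slab between 0.012 and 0.023 m and angle between pail's own z axis and vertical below 0.07 rad and horizontal distance between beaker and pail below 0.006 m and angle between beaker's own z axis and vertical below 0.09 rad and z of beaker in the frame of pail between 0.008 and 0.042 m and linear speed of each of beaker, pail below 0.02 m/s); the robot touches nothing.
It fails at once if beaker and pail press on each other with more than 20 N: jammed (contact force between beaker and pail above 20 N).
It fails at once if the pail tips more than 30 degrees (angle between pail's own z axis and vertical above 0.52 rad).
It fails at once if the pail is dropped: it falls, out of the fingers, faster than 0.4 m/s (about 8 mm of fall) (contact force between the fingers and pail below 0.2 N and linear speed of pail above 0.4 m/s).
It fails at once if a bystander is moved more than 25 mm (distance of any of wax, mallet, spool, dye_jar, tin_mug, punches, oil_tin from where it was at the start of the episode above 0.025 m).
It also fails if it takes over 67 s, if anything falls off the work surface, if the arm or the gripper's body presses on something with over 40 N, if the wrist force passes 120 N, or if a joint passes its speed limit or range.

### The arm

A 6-joint arm with a two-finger parallel gripper is mounted at the origin on the work surface. World frame = base frame: x ahead of the robot, y to its left, z up, the work surface at z = 0. Lengths are in m, angles in rad, forces in N, time in s.
With the tool pointing down it reaches from about 0.275 to 0.825 m from the base axis. Payload 4.9 kg.
Tool frame: the origin (TCP) lies midway between the tips of the shut fingers; the grasp point (between the pads) lies 19 mm behind it (bot.grip_depth is the distance from the TCP to the grasp point, in m); y points along the fingers, x is the direction in which the jaws open and shut, and the axes are right-handed (so a half turn about y gives the same grasp; the last joint's range is limited). The gripper opens to 85 mm and grips with 20 to 120 N. Pads are 22 mm wide; open, the fingers measure 114 mm over their backs; the gripper's body (76 mm by 85 mm) begins 54 mm behind the grasp point. The pads swing forward as they close: fully open they stand 13 mm farther back than shut.
Start: joints at [-1.276, 0.326, -0.193, 1.052, 0, 1.437], TCP at [0.229, -0.5, 0.231] pointing down, gripper open.
Joint ranges: [-2.65, 2.65], [-0.97, 1.79], [-1.3, 1.35], [-1.93, 2.1], [-1.47, 1.37], [-3.14, 3.14]. Speed limits (rad/s): [2.57, 2.57, 3.14, 3.14, 3.14, 3.14].

### API

Orientations are given as a unit quaternion [w, x, y, z].
In Python, from cell import bot gives the robot as it stands. Calls block until the motion is done:
- bot.move_pose(position, orientation): joint-space move of the TCP to a pose.
- bot.move_linear(position, speed=0.15, rotation=None, until_force=None): straight line of the TCP; rotation=None keeps the orientation; speed is the mean speed in m/s. With until_force (N) it stops when the force on the tool has changed by that much, and returns True; else False.
- bot.goto_joints(angles): joint-space move.
- bot.set_gripper(opening, grasp_force=None): opening from 0.0 (shut) to 1.0 (fully open); grasp_force is the grip in N (None keeps the last); returns when the fingers have stopped.
- bot.wait(seconds).
- bot.solve_ik(position, orientation): joint angles nearest the present ones, or None.
- bot.camera(name): name is "scene" or "top"; returns the picture (480x640x3 uint8, red, green, blue); there is no depth.
- bot.calibration(name): a dict with "mtx" (3x3 intrinsics, pixels), "extrinsics" (4x4, takes a point from world to camera coordinates). Camera axes: x right, y down, z forward; pixel columns grow to the right and rows downward; lengths in m; the calibration is good to about 2 mm. A picture is of the moment at which its call begins. calibration takes no time and is no camera call.
A pose or a line that the arm cannot do raises bot.PlanningError and nothing moves.
- bot.close_job(): hands the job in, once; it reports no verdict.
Trained networks look in the newest picture that a camera, given by its name, has taken for a name from the list of things; names that differ only in an ending like _2 or _b are one class to them, and where a whole thing is asked for, a point or a joint stands for the part that bears it (a point fixed in the world has none). Each returns a list of dicts, best first, with "confidence" (0 to 1); they miss things now and then, are a little off and sometimes report something else, mostly with a low value. They report only what shows in the picture. A call takes as long as a camera call.
- bot.search_frame(camera, thing): "bbox" ([left, top, width, height] in pixels, round what is visible of it).
Readings, each from a call of its own:
- bot.read_clock(): time.
- bot.read_joint_positions(): joint angles.
- bot.read_joint_vel(): joint speeds.
- bot.read_joint_efforts(): joint torques, N m.
- bot.read_position(): TCP position.
- bot.read_tool_rot(): TCP orientation.
- bot.read_ft_force(): force on the tool from outside, world axes, zero at the start.
- bot.read_moment(): the same for the moment, N m.
- bot.read_gripper_width(): opening from 0.0 (shut) to 1.0 (fully open).
Only numpy, scipy, OpenCV 4.12 (cv2) and the standard library are available. Lean on these libraries where they do the work, as an engineer would, in place of code of your own. Each camera call takes 0.05 s, during which the arm holds its last target.

## Working session

There is one attempt and no reset: what is moved stays moved. The work goes in short steps, each a Python script; the robot and the scene stay as the last script left them, time stands still between calls to the robot, and variables do not carry over. Pictures are saved under pics/ and viewed, and the job is handed in when it is done.

```bash
ls; mkdir -p pics
python3 - <<'E'
from cell import bot
import cv2, json
for c in ("scene","top"):
    im=bot.camera(c); cv2.imwrite(f"pics/{c}0.png",im[:,:,::-1])
    k=bot.calibration(c); print(c,k["mtx"].round(1).tolist(),k["extrinsics"].round(4).tolist())
    for t in ["pail","pail_handle","pail_mouth","beaker","beaker_top","stand","slab","wax","mallet","spool","dye_jar","tin_mug","punches","oil_tin"]:
        try:
            r=bot.search_frame(c,t); print(t,[( [round(float(v)) for v in d["bbox"]],round(d["confidence"],2)) for d in r[:2]])
        except Exception as e: print(t,e)
print(bot.read_clock(),bot.read_tool_rot(),bot.grip_depth,bot.read_ft_force())
E
```

```text
pics
scene [[508.5, 0.0, 321.2], [0.0, 508.5, 249.6], [0.0, 0.0, 1.0]] [[0.3102, 0.9507, 0.0029, -0.1701], [0.6898, -0.223, -0.6888, -0.3215], [-0.6542, 0.2157, -0.7249, 1.4501], [0.0, 0.0, 0.0, 1.0]]
pail [([297, 200, 45, 70], 0.76)]
pail_handle [([297, 198, 44, 73], 0.84), ([293, 249, 50, 46], 0.66)]
pail_mouth [([300, 197, 44, 76], 0.7), ([349, 195, 18, 25], 0.6)]
beaker [([411, 192, 29, 54], 0.63)]
beaker_top [([408, 192, 33, 57], 0.56)]
stand [([294, 248, 47, 45], 0.73), ([297, 200, 42, 71], 0.3)]
slab [([178, 349, 131, 78], 0.71), ([159, 254, 78, 68], 0.6)]
wax [([348, 196, 21, 24], 0.88)]
mallet [([179, 350, 130, 78], 0.82)]
spool [([404, 295, 15, 16], 0.56)]
dye_jar [([265, 321, 18, 29], 0.84), ([297, 200, 44, 71], 0.53)]
tin_mug [([438, 278, 50, 54], 0.8)]
punches [([206, 231, 55, 16], 0.56)]
oil_tin [([383, 304, 37, 60], 0.66)]
top [[455.2, 0.0, 316.6], [0.0, 455.2, 234.8], [0.0, 0.0, 1.0]] [[0.0364, -0.9993, 0.0024, -0.0195], [-0.9741, -0.036, -0.2233, 0.6203], [0.2232, 0.0058, -0.9747, 0.791], [0.0, 0.0, 0.0, 1.0]]
pail [([294, 239, 54, 67], 0.59), ([244, 197, 20, 20], 0.44)]
pail_handle [([294, 239, 56, 69], 0.8), ([367, 127, 109, 61], 0.17)]
pail_mouth [([298, 237, 50, 69], 0.59)]
beaker [([163, 262, 40, 36], 0.92)]
beaker_top [([158, 262, 44, 34], 0.88)]
stand [([291, 272, 55, 31], 0.75), ([157, 265, 45, 30], 0.69)]
slab [([410, 270, 78, 79], 0.79)]
wax [([365, 345, 65, 41], 0.66), ([228, 344, 19, 33], 0.6)]
mallet [([370, 127, 109, 62], 0.76), ([377, 199, 25, 24], 0.38)]
spool [([242, 200, 22, 19], 0.65)]
dye_jar [([378, 201, 23, 22], 0.87), ([363, 344, 67, 40], 0.63)]
tin_mug [([183, 149, 41, 58], 0.88)]
punches [([362, 346, 67, 42], 0.88)]
oil_tin [([261, 136, 36, 52], 0.96), ([363, 347, 69, 38], 0.6)]
1.5 [ 0.59494775 -0.59490785  0.38218915 -0.38216917] 0.0187 [-0.56258485  0.29109328  0.38509775]
```

View pics/scene0.png

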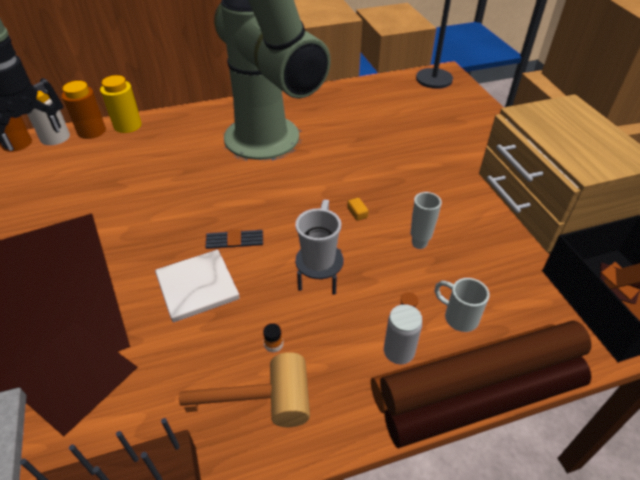

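View pics/top0.png

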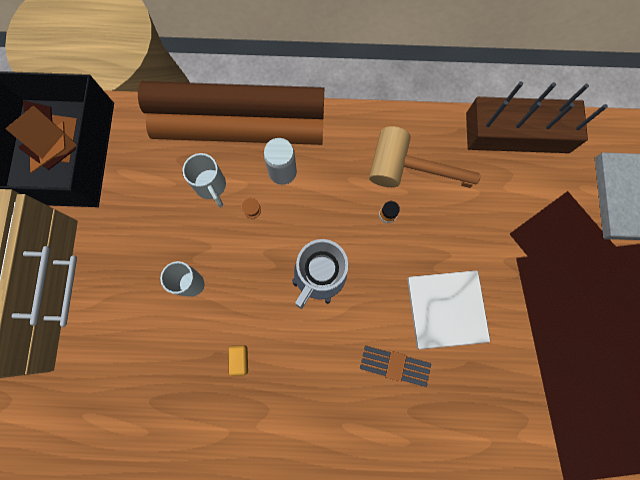

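The scene view shows the pail on its stand at about (319,235), the beaker at (425,220) and the slab at (197,284). In the top view the pail mouth is at about (322,266) with the handle tip near (303,302), the beaker mouth at (178,277) and the slab at (449,309). I'll zoom in to get accurate edges.

Run:
```python
import cv2, numpy as np
t=cv2.imread("pics/top0.png"); s=cv2.imread("pics/scene0.png")
def crop(im,x,y,w,h,k): 
    return cv2.resize(im[y:y+h,x:x+w],None,fx=k,fy=k,interpolation=cv2.INTER_CUBIC)
a=np.hstack([crop(t,285,230,75,90,5),crop(t,150,250,75,90,5)])
b=np.hstack([crop(s,285,190,75,110,5),crop(s,395,180,75,110,5)])
cv2.imwrite("pics/z_top.png",a);cv2.imwrite("pics/z_scene.png",b)
# slab white blob
hsv=cv2.cvtColor(t,cv2.COLOR_BGR2HSV)
m=((hsv[:,:,1]<40)&(hsv[:,:,2]>150)).astype(np.uint8); m[:,:395]=0;m[:,500:]=0;m[:255]=0;m[365:]=0
c=max(cv2.findContours(m,0,1)[0],key=cv2.contourArea); print(cv2.minAreaRect(c),cv2.approxPolyDP(c,6,True).tolist())
```

```text
((448.6300354003906, 308.90997314453125), (75.23616027832031, 71.98346710205078), 81.8698959350586) [[[477, 271]], [[408, 277]], [[419, 348]], [[489, 341]]]
```

View pics/z_top.png

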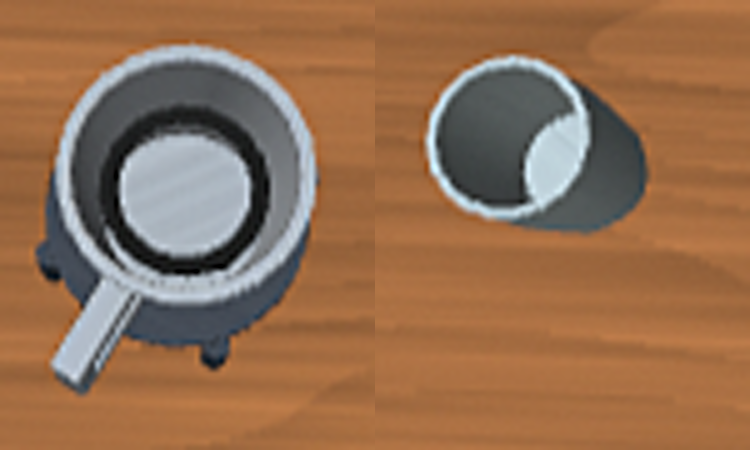

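View pics/z_scene.png

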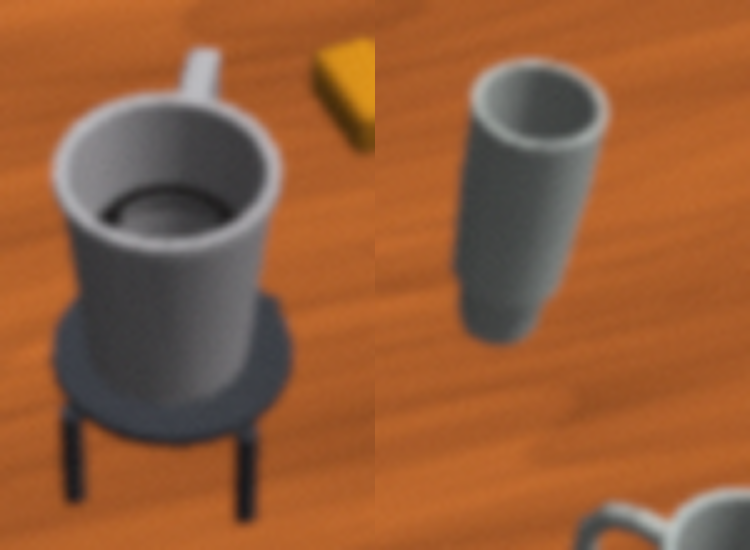

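```bash
cat > h.py <<'E'
from cell import bot
import numpy as np
from scipy.optimize import least_squares
K={c:bot.calibration(c) for c in("scene","top")}
def proj(c,P):
    P=np.atleast_2d(P); k=K[c]; q=P@k["extrinsics"][:3,:3].T+k["extrinsics"][:3,3]; q=q@k["mtx"].T; return q[:,:2]/q[:,2:]
def ray(c,uv,z):
    k=K[c]; R=k["extrinsics"][:3,:3]; t=k["extrinsics"][:3,3]
    o=-R.T@t; d=R.T@np.linalg.inv(k["mtx"])@[uv[0],uv[1],1]; return o+d*(z-o[2])/d[2]
a=np.linspace(0,2*np.pi,73)
def circ(x,y,z,r): return np.c_[x+r*np.cos(a),y+r*np.sin(a),z+0*a]
def box(c,P): p=proj(c,P); return np.r_[p.min(0),p.max(0)]
def fit(boxes,z,r,x0=(.5,0)):
    f=lambda p:np.concatenate([box(c,circ(p[0],p[1],z,r))-b for c,b in boxes.items()])
    s=least_squares(f,x0); return s.x,s.fun.round(1)
E
python3 - <<'E'
from h import *
def zb(ox,oy,l,t,r,b): return np.array([ox+(l+.5)/5-.5,oy+(t+.5)/5-.5,ox+(r+.5)/5-.5,oy+(b+.5)/5-.5])
pt=zb(285,230,55,44,317,304); ps=zb(285,190,53,92,282,253)
bt=zb(150,250,52,56,216,221); bs=zb(395,180,95,58,234,153)
for n,z,r,T,S in (("pail",.16,.0435,pt,ps),("beaker",.13,.028,bt,bs)):
    print(n,fit({"top":T},z,r),fit({"scene":S},z,r),fit({"top":T,"scene":S},z,r))
p=fit({"top":pt,"scene":ps},.16,.0435)[0]
tip=ray("top",(285+71.5/5-.5,230+370/5-.5),.153); rim=ray("top",(285+120/5-.5,230+284/5-.5),.155)
tips=ray("scene",(285+206/5-.5,190+49/5-.5),.155)
for q in(tip,tips,rim): print(q, np.hypot(*(q[:2]-p)),np.degrees(np.arctan2(*(q[:2]-p)[::-1])))
c=np.array([ray("top",q,.018) for q in([477.5,270.5],[407.8,276.5],[418.5,348.5],[489.5,341.5])]); print(c.round(3),c.mean(0))
cs=np.array([ray("scene",q,.018) for q in([156,269],[222,251.5],[238,291],[173,316])]); print(cs.round(3),cs.mean(0))
for n,c_,u in (("mug",'top',(203,190)),("wax",'top',(238,360)),("punch",'top',(396,366)),("spool",'top',(252,209)),("jar",'top',(390,212)),("oil",'top',(284,170))): print(n,ray(c_,u,.02).round(3))
E
```

```text
pail (array([ 0.55043324, -0.00775741]), array([ 0.1,  0.2, -0.1, -0.2])) (array([ 0.55136155, -0.00774153]), array([ 0.1,  0.4, -0.1, -0.4])) (array([ 0.55070016, -0.00770699]), array([ 0.1,  0. , -0.1, -0.3,  0.1,  0.2, -0.2, -0.6]))
beaker (array([0.52335857, 0.2409982 ]), array([ 0.1,  0.3, -0.1, -0.3])) (array([0.52499432, 0.24121213]), array([ 0.4,  0.7, -0.4, -0.7])) (array([0.52383391, 0.24123527]), array([-0. ,  0. , -0.2, -0.6,  0.2,  0.4, -0.6, -1. ]))
[0.48452339 0.02783382 0.153     ] 0.0751166719599717 151.76159188665733
[0.48312034 0.03034095 0.155     ] 0.07755435498961828 150.62016784149526
[0.51320891 0.01296472 0.155     ] 0.042812538458136956 151.12878840043336
[[ 0.572 -0.317  0.018]
 [ 0.555 -0.179  0.018]
 [ 0.418 -0.198  0.018]
 [ 0.436 -0.334  0.018]] [ 0.49530654 -0.25695595  0.018     ]
[[ 0.436 -0.333  0.018]
 [ 0.429 -0.19   0.018]
 [ 0.549 -0.179  0.018]
 [ 0.571 -0.313  0.018]] [ 0.49623481 -0.25365997  0.018     ]
mug [0.718 0.24  0.02 ]
wax [0.385 0.143 0.02 ]
punch [ 0.385 -0.155  0.02 ]
spool [0.681 0.137 0.02 ]
jar [ 0.685 -0.144  0.02 ]
oil [0.767 0.076 0.02 ]
```

Both cameras agree to within 2 mm. The pail is at (0.5505,-0.0077) with its handle towards 151°, the beaker is at (0.524,0.241), and the slab centre is at (0.496,-0.255). Next I'll grasp the handle.

```bash
cat >> h.py <<'E'
from scipy.spatial.transform import Rotation as Ro
def quat(deg):
    t=np.radians(deg); x=np.array([np.cos(t),np.sin(t),0]); y=np.array([0,0,-1.]); z=np.cross(x,y)
    q=Ro.from_matrix(np.c_[x,y,z]).as_quat(); return q[[3,0,1,2]]
def snap(n):
    import cv2
    for c in("scene","top"): cv2.imwrite(f"pics/{c}{n}.png",bot.camera(c)[:,:,::-1])
def st(): print("t",round(bot.read_clock(),2),"p",np.round(bot.read_position(),4),"f",np.round(bot.read_ft_force(),2),"g",round(bot.read_gripper_width(),3),flush=True)
E
python3 - <<'E'
from h import *
u=np.array([np.cos(np.radians(151)),np.sin(np.radians(151))]); h=np.array([.5507,-.0077])+.059*u
for d in(61,241):
    print(d,h,bot.solve_ik([*h,.127],quat(d)),bot.solve_ik([h[0]-.055,h[1]-.248,.1],quat(d)),bot.solve_ik([h[0]-.055,h[1]-.248,.3],quat(d)))
for d in(0,45,90,135,180,-90,-45): print(d,bot.solve_ik([.524,.241,.1],quat(d)),bot.solve_ik([.496,-.256,.2],quat(d)))
E
```

```text
61 [0.49909744 0.02090377] [-0.10601669  0.33433212 -0.47408913  0.76237508  0.          0.40012879] [-0.62079557  0.36740126 -0.50772612  0.69566895  0.         -0.11465009] [-0.62079557  0.19241665 -0.19477074  1.18360894  0.         -0.11465009]
241 [0.49909744 0.02090377] [-0.10601669  0.33433212 -0.47408913  0.76237508  0.         -2.74146386] [-0.62079557  0.36740126 -0.50772612  0.69566895  0.          3.02694257] [-0.62079557  0.19241665 -0.19477074  1.18360894  0.          3.02694257]
0 [ 0.30311838  0.49173488 -0.3000677   0.77899374  0.          1.87391471] [-0.60871239  0.36357814 -0.22121656  0.98600163  0.          0.96208394]
45 [ 0.30311838  0.49173488 -0.3000677   0.77899374  0.          1.08851654] [-0.60871239  0.36357814 -0.22121656  0.98600163  0.          0.17668578]
90 [ 0.30311838  0.49173488 -0.3000677   0.77899374  0.          0.30311838] [-0.60871239  0.36357814 -0.22121656  0.98600163  0.         -0.60871239]
135 [ 0.30311838  0.49173488 -0.3000677   0.77899374  0.         -0.48227978] [-0.60871239  0.36357814 -0.22121656  0.98600163  0.         -1.39411055]
180 [ 0.30311838  0.49173488 -0.3000677   0.77899374  0.         -1.26767795] [-0.60871239  0.36357814 -0.22121656  0.98600163  0.         -2.17950871]
-90 [ 0.30311838  0.49173488 -0.3000677   0.77899374  0.         -2.83847427] [-0.60871239  0.36357814 -0.22121656  0.98600163  0.          2.53288027]
-45 [ 0.30311838  0.49173488 -0.3000677   0.77899374  0.          2.65931287] [-0.60871239  0.36357814 -0.22121656  0.98600163  0.          1.7474821 ]
```

Run:
```python
from h import *
u=np.array([np.cos(np.radians(151)),np.sin(np.radians(151))]); h=np.array([.5507,-.0077])+.059*u
q=quat(61)
bot.set_gripper(.5)
bot.move_pose([*h,.26],q); st()
bot.move_linear([*h,.127],speed=.12,until_force=6); st()
snap(1)
```

```text
t 4.1 p [0.4992 0.0201 0.26  ] f [-0.5   0.63  0.47] g 0.504
t 5.36 p [0.4997 0.0208 0.1276] f [-0.05  0.   -0.54] g 0.5
```

Run:
```python
import cv2,numpy as np
t=cv2.imread("pics/top1.png")[200:340,250:390]; s=cv2.imread("pics/scene1.png")[170:310,250:390]
cv2.imwrite("pics/z1.png",cv2.resize(np.hstack([t,s]),None,fx=2.8,fy=2.8,interpolation=2))
```

```text
(no output)
```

View pics/z1.png

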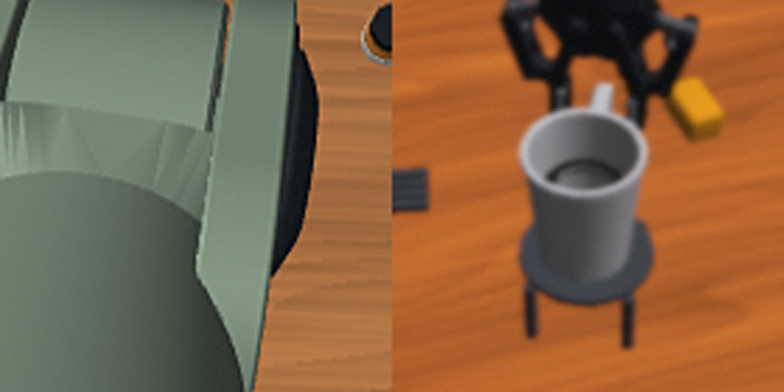

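The fingers straddle the handle bar, at about (600,105) in the right half. Nothing has been touched. Next I'll grip and lift.

```bash
python3 - <<'E'
from h import *
bot.set_gripper(0,120); st()
p=np.array(bot.read_position())
bot.move_linear(p+[0,0,.03],speed=.05); st(); print(bot.read_moment())
snap(2)
E
python3 - <<'E'
import cv2,numpy as np
s=cv2.imread("pics/scene2.png")[150:310,230:430]
cv2.imwrite("pics/z2.png",cv2.resize(s,None,fx=3.5,fy=3.5,interpolation=2))
E
```

```text
t 5.85 p [0.4995 0.0211 0.1276] f [-0.77  0.7   4.71] g 0.12
t 6.61 p [0.4993 0.0211 0.1575] f [ 0.67 -0.02 -2.89] g 0.116
[0.08968344 0.16908039 0.02004176]
```

View pics/z2.png

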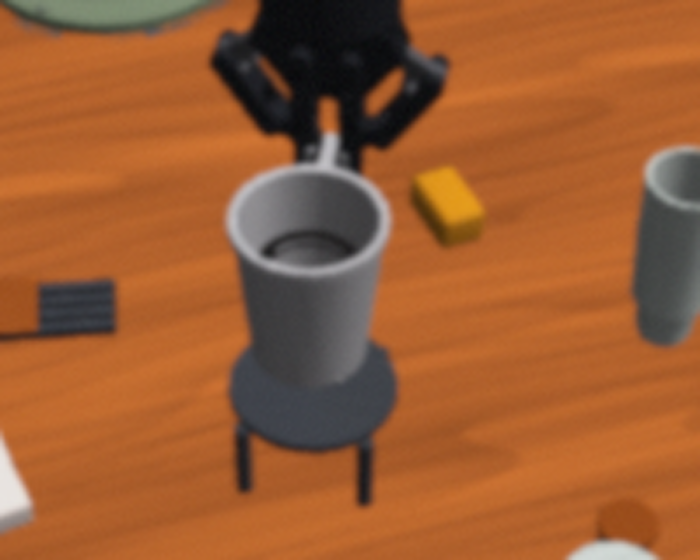

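```bash
python3 - <<'E'
from h import *
p=np.array(bot.read_position())
bot.move_linear([p[0],p[1],.19],speed=.1)
g=np.array([.4995-.0547,.0211-.2478])
bot.move_linear([*g,.19],speed=.12); st()
bot.move_linear([*g,.105],speed=.08); st(); snap(3)
for c in ("scene",): print(bot.search_frame(c,"pail")[:1])
E
python3 - <<'E'
import cv2,numpy as np
s=cv2.imread("pics/scene3.png")[190:350,120:320]
cv2.imwrite("pics/z3.png",cv2.resize(s,None,fx=3.5,fy=3.5,interpolation=2))
E
```

```text
t 9.45 p [ 0.4449 -0.2262  0.19  ] f [-0.24 -0.68 -4.05] g 0.118
t 10.66 p [ 0.4452 -0.227   0.1055] f [-0.01  0.04 -2.86] g 0.113
[{'bbox': [166.1, 221.6, 46.6, 66.1], 'confidence': 0.62}]
```

View pics/z3.png

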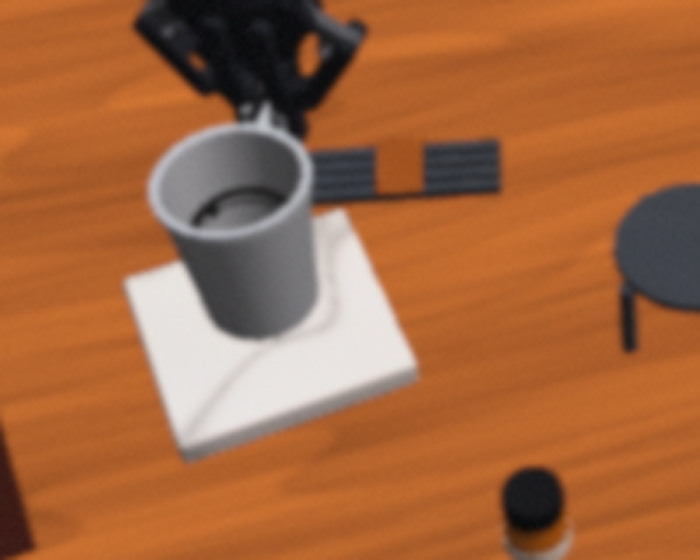

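The pail hangs upright just above the slab's middle. I'll lower it until it touches.

```bash
python3 - <<'E'
from h import *
p=np.array(bot.read_position())
print(bot.move_linear([p[0],p[1],.083],speed=.02,until_force=3.0)); st()
bot.set_gripper(.3); st()
p=np.array(bot.read_position())
bot.set_gripper(.5)
bot.move_linear([p[0],p[1],.22],speed=.1); st()
bot.set_gripper(1.0)
bot.move_pose([.524,.241,.2],quat(90)); st()
snap(4)
E
python3 - <<'E'
import cv2,numpy as np
s=cv2.imread("pics/scene4.png")[190:350,120:320];t=cv2.imread("pics/top4.png")[230:390,360:560]
cv2.imwrite("pics/z4.png",cv2.resize(np.hstack([s,t]),None,fx=2,fy=2,interpolation=2))
cv2.imwrite("pics/z4t.png",cv2.resize(cv2.imread("pics/top4.png")[250:350,400:500],None,fx=5,fy=5,interpolation=2))
cv2.imwrite("pics/z4s.png",cv2.resize(cv2.imread("pics/scene4.png")[210:310,150:250],None,fx=5,fy=5,interpolation=2))
E
```

```text
True
t 11.7 p [ 0.4448 -0.2267  0.0856] f [ 0.57 -0.3   4.01] g 0.119
t 12.0 p [ 0.4435 -0.2258  0.0844] f [ 0.02 -0.23  0.16] g 0.299
t 13.82 p [ 0.4431 -0.2255  0.2194] f [ 0.01  0.2  -0.85] g 0.496
t 16.05 p [0.5244 0.2401 0.2001] f [-0.52 -0.33  0.4 ] g 0.996
```

View pics/scene4.png

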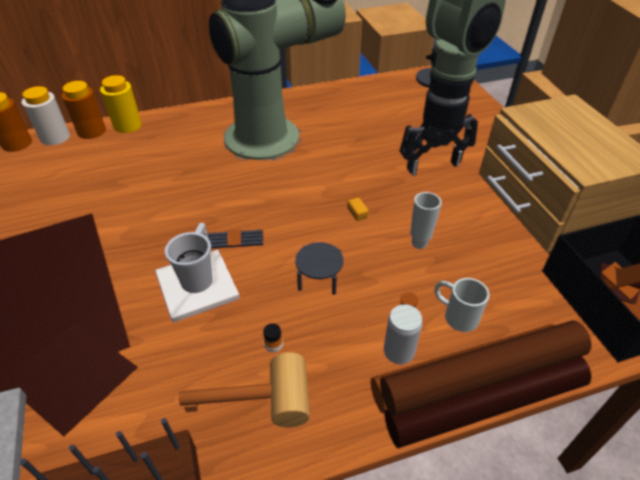

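View pics/z4t.png

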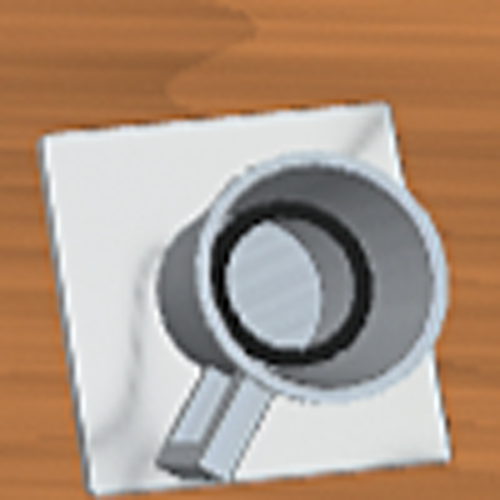

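View pics/z4s.png

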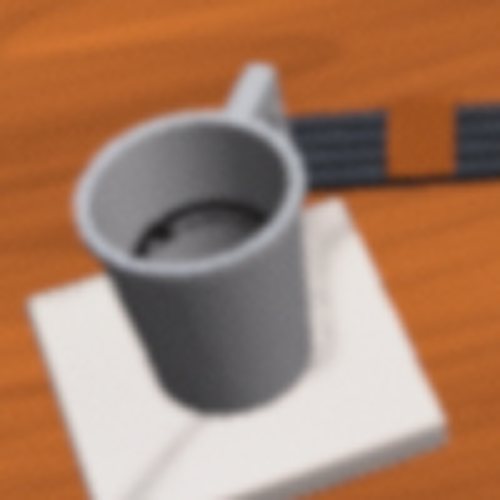

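The pail stands upright and released on the slab. Its rim box in the top view is roughly (439–489, 280–330). The arm is above the beaker. I'll fit the pail position and grasp the beaker.

```bash
python3 - <<'E'
from h import *
def zb(ox,oy,l,t,r,b): return np.array([ox+(l+.5)/5-.5,oy+(t+.5)/5-.5,ox+(r+.5)/5-.5,oy+(b+.5)/5-.5])
T=zb(400,250,196,150,449,404);S=zb(150,210,74,108,307,279)
for b in({"top":T},{"scene":S},{"top":T,"scene":S}): print(fit(b,.118,.0435,(.5,-.25)))
B=[.5238,.2412]
bot.move_linear([*B,.2],speed=.1)
print(bot.move_linear([*B,.095],speed=.1,until_force=5)); st()
bot.set_gripper(0,60); st()
p=np.array(bot.read_position())
bot.move_linear([*p[:2],.145],speed=.08); st()
snap(5)
E
python3 - <<'E'
import cv2,numpy as np
s=cv2.imread("pics/scene5.png")[90:270,340:520]
cv2.imwrite("pics/z5.png",cv2.resize(s,None,fx=3,fy=3,interpolation=2))
E
```

```text
(array([ 0.49553131, -0.25576321]), array([ 0., -0., -0.,  0.]))
(array([ 0.49651067, -0.25520681]), array([ 0.5,  0.9, -0.5, -0.8]))
(array([ 0.49578906, -0.25552366]), array([-0.1, -0.2, -0.2, -0.1,  0.2,  0.7, -0.7, -1. ]))
False
t 17.6 p [0.5244 0.2414 0.0957] f [-1.18 -0.03 -0.05] g 0.999
t 17.99 p [0.5247 0.2416 0.096 ] f [-0.11  0.04  4.74] g 0.633
t 18.77 p [0.5243 0.2414 0.1446] f [-0.47  0.52 -0.94] g 0.634
```

View pics/z5.png

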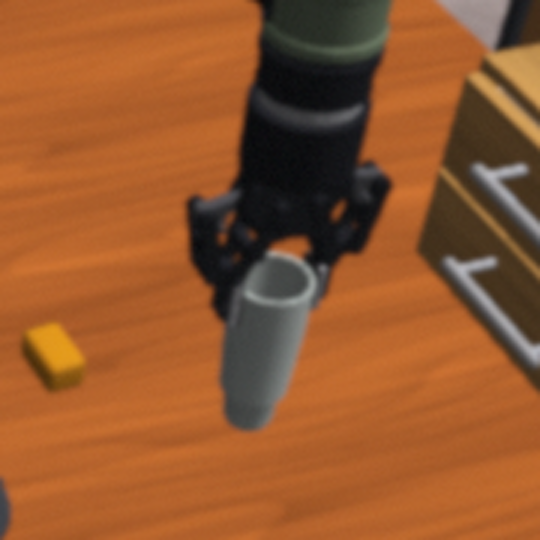

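The beaker is lifted and hangs straight. I'll carry it over the pail and check alignment before inserting.

```bash
python3 - <<'E'
from h import *
p=np.array(bot.read_position())
bot.move_linear([*p[:2],.27],speed=.15)
bot.move_linear([.4962,-.2555,.27],speed=.2); st()
bot.move_linear([.4962,-.2555,.222],speed=.08); st()
snap(6)
E
python3 - <<'E'
import cv2,numpy as np
s=cv2.imread("pics/scene6.png")[150:320,110:280]
t=cv2.imread("pics/top6.png")[220:390,390:560]
cv2.imwrite("pics/z6.png",cv2.resize(s,None,fx=3.5,fy=3.5,interpolation=2))
cv2.imwrite("pics/z6t.png",cv2.resize(t,None,fx=3,fy=3,interpolation=2))
E
```

```text
t 22.49 p [ 0.4963 -0.2549  0.27  ] f [ 0.13 -0.41 -0.47] g 0.635
t 23.24 p [ 0.4964 -0.2556  0.2223] f [ 0.77 -0.46 -0.8 ] g 0.632
```

View pics/z6.png

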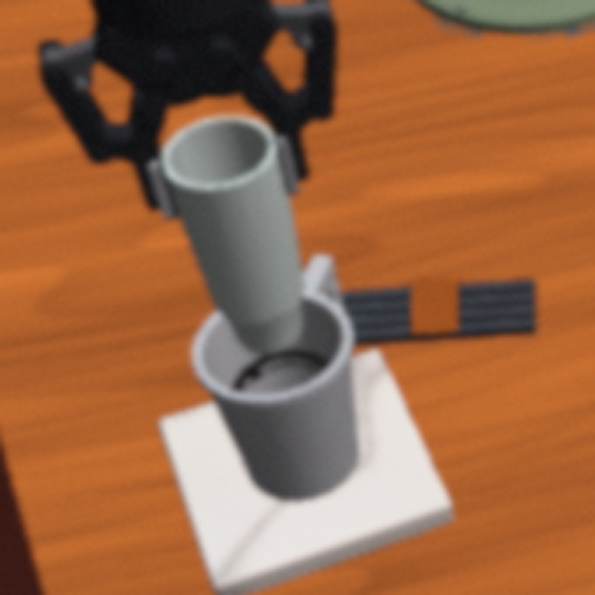

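View pics/z6t.png

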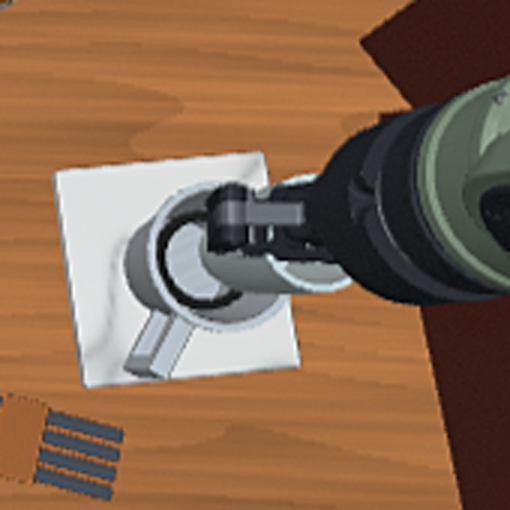

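Run:
```python
from h import *
k=3.5
f=lambda v,o:o+(v+.5)/k-.5
S=np.array([f(162,110),f(116,150),f(279,110),f(192,150)])
print(fit({"scene":S},.2563,.028,(.5,-.25)))
P=[.4965,-.2552] # scene-only pail fit
for z,r in((.1263,.0165),(.1543,.02)):
    b=box("scene",circ(*P,z,r)); print([(v-o+.5)*k-.5 for v,o in zip(b,(110,150,110,150))])
```

```text
(array([ 0.49781629, -0.25573467]), array([ 0.3,  0.4, -0.3, -0.4]))
[np.float64(240.25254491637713), np.float64(312.07872059715544), np.float64(301.2444791220203), np.float64(355.17151376623644)]
[np.float64(223.13734380347648), np.float64(271.43689878274677), np.float64(298.6943310976841), np.float64(323.74138543997066)]
```

Beaker and pail axes agree to about 1 mm. I'll insert, feel for the collar, then push about 6 mm.

Run:
```python
from h import *
P=[.4960,-.2555]
print(bot.move_linear([*P,.164],speed=.06,until_force=4)); st()
f0=np.mean([bot.read_ft_force() for _ in range(8)],0); print(f0)
r=bot.move_linear([*P,.132],speed=.012,until_force=4.5); st(); print(r)
f1=np.mean([bot.read_ft_force() for _ in range(8)],0); print("df",f1-f0)
```

```text
False
t 24.46 p [ 0.4963 -0.2557  0.1644] f [-0.29 -0.05 -0.8 ] g 0.636
[-0.28872195 -0.04940822 -0.79921846]
t 26.01 p [ 0.4959 -0.2555  0.1452] f [ 0.03 -0.53  3.42] g 0.637
True
df [ 0.31464607 -0.48399175  4.22226637]
```

Run:
```python
from h import *
P=[.4960,-.2555]
r=bot.move_linear([*P,.1390],speed=.012,until_force=7.5); st(); print(r)
bot.wait(.15); st()
snap(7)
```

```text
t 26.62 p [ 0.4961 -0.2556  0.1398] f [-1.28  0.5   6.62] g 0.636
False
t 26.77 p [ 0.4961 -0.2556  0.1398] f [-1.81  1.06  7.73] g 0.634
```

About 8.5 N at 5.4 mm past touch, with ±1 N of reading noise. A small further push makes the 7.5 N clearly met.

Run:
```python
from h import *
P=[.4960,-.2555]
r=bot.move_linear([*P,.1370],speed=.01,until_force=4); st(); print(r)
for _ in range(4): bot.wait(.1); st()
```

```text
t 27.23 p [ 0.4961 -0.2556  0.1379] f [-1.17  0.53  8.01] g 0.635
False
t 27.32 p [ 0.4962 -0.2556  0.1379] f [-2.28  0.86  7.73] g 0.636
t 27.43 p [ 0.4961 -0.2556  0.1379] f [-2.06  0.6   7.85] g 0.631
t 27.52 p [ 0.4961 -0.2556  0.1379] f [-1.72  0.45  7.28] g 0.639
t 27.62 p [ 0.4962 -0.2556  0.1379] f [-1.77  1.14  7.26] g 0.635
```

```bash
python3 - <<'E'
from h import *
snap(8)
k=5
for z in(.166,.168,.170,.172,.174):
    b=box("scene",circ(.4965,-.2553,z,.028)); print(z,[round((v-o+.5)*k-.5) for v,o in zip(b,(140,180,140,180))])
E
python3 - <<'E'
import cv2
cv2.imwrite("pics/z8.png",cv2.resize(cv2.imread("pics/scene8.png")[180:300,140:260],None,fx=5,fy=5,interpolation=2))
E
```

```text
0.166 [140, 201, 293, 306]
0.168 [139, 198, 292, 302]
0.17 [138, 194, 291, 298]
0.172 [137, 190, 290, 294]
0.174 [136, 186, 289, 291]
```

View pics/z8.png

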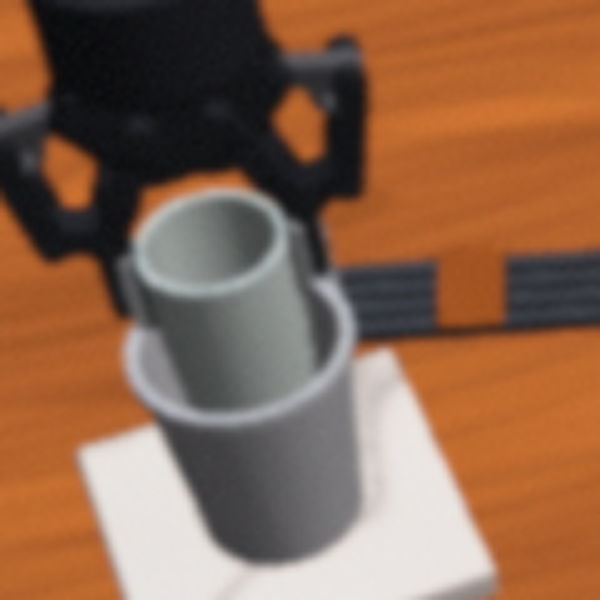

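The mouth box, about (132–289, 187–298) in the crop, puts the beaker mouth near z=0.172. That matches the TCP, so the beaker hasn't slipped and the collar is about 7 mm down. I'll release and back off.

```bash
python3 - <<'E'
from h import *
bot.set_gripper(1.0); st()
p=np.array(bot.read_position())
bot.move_linear([*p[:2],.27],speed=.1); st()
bot.move_pose([.4,.05,.3],quat(90)); st()
snap(9)
E
python3 - <<'E'
import cv2
for c,(x,y) in {"scene":(140,180),"top":(390,240)}.items():
    cv2.imwrite(f"pics/z9{c}.png",cv2.resize(cv2.imread(f"pics/{c}9.png")[y:y+120,x:x+120],None,fx=5,fy=5,interpolation=2))
E
```

```text
t 28.14 p [ 0.4959 -0.2554  0.1367] f [ 0.24 -0.19 -0.53] g 1.001
t 29.62 p [ 0.4955 -0.2552  0.2693] f [-0.77  0.1  -0.66] g 1.001
t 30.85 p [0.4007 0.0494 0.3   ] f [ 0.07 -0.1  -0.12] g 0.999
```

View pics/z9scene.png

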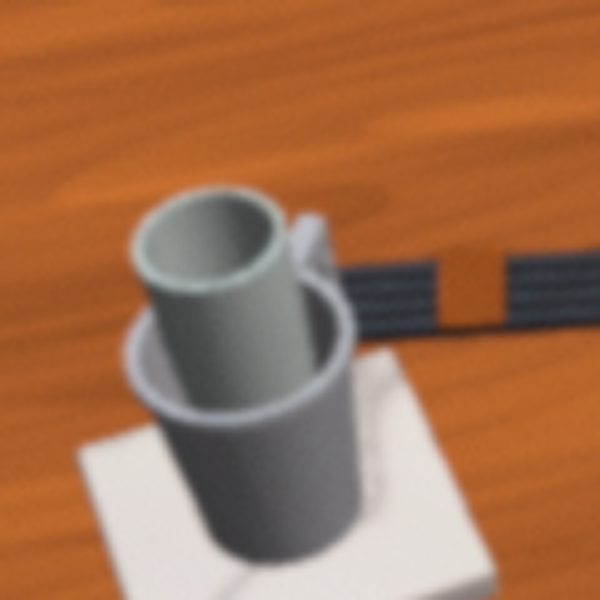

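View pics/z9top.png

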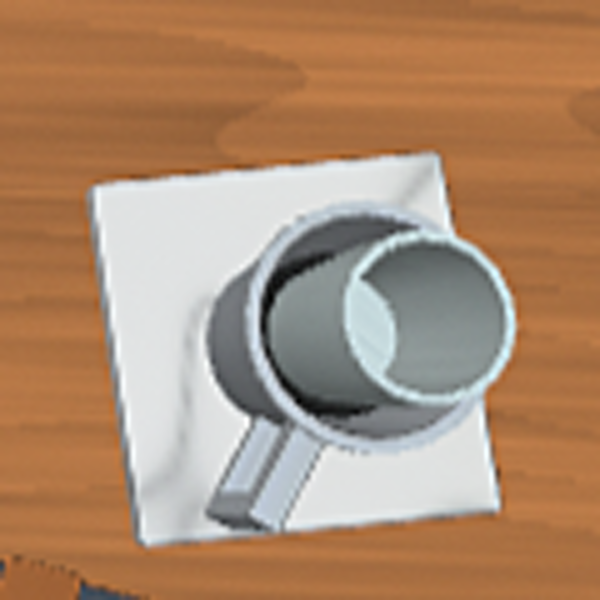

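View pics/scene9.png

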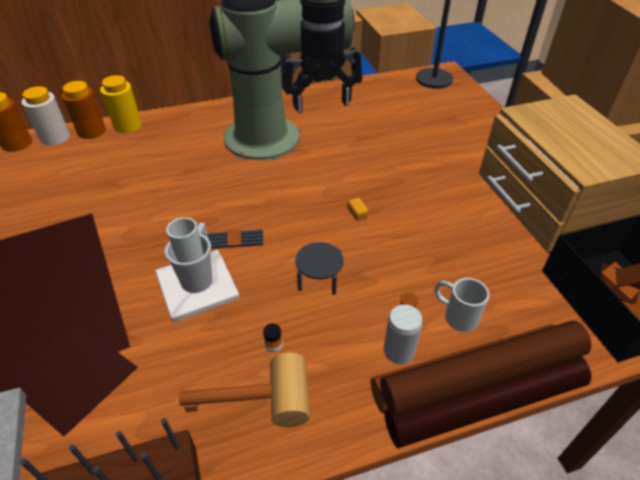

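The beaker stays nested in the pail after release, and the bystanders look unmoved. One last number check on tilt and centring.

Run:
```python
from h import *
def zb(ox,oy,l,t,r,b): return np.array([ox+(l+.5)/5-.5,oy+(t+.5)/5-.5,ox+(r+.5)/5-.5,oy+(b+.5)/5-.5])
T=zb(390,240,343,229,518,407);S=zb(140,180,131,185,290,295)
B={"top":T,"scene":S}
f=lambda p:np.concatenate([box(c,circ(p[0],p[1],p[2],.028))-b for c,b in B.items()])
s=least_squares(f,(.5,-.25,.17)); print("beaker mouth",s.x,s.fun.round(1))
print("mouth@.172",fit(B,.172,.028,(.5,-.25))[0], fit({"top":T},.172,.028,(.5,-.25))[0])
Ps=zb(140,180,124,268,357,428)
print("pail scene", fit({"scene":Ps},.118,.0435,(.5,-.25)))
```

```text
beaker mouth [ 0.49439609 -0.25679057  0.17183141] [-0.2  0.2 -0.4 -0.4  0.2  0.5 -1.  -0.6]
mouth@.172 [ 0.49443312 -0.25675703] [ 0.49423779 -0.2571913 ]
pail scene (array([ 0.498736  , -0.25551165]), array([ 0.4, -0.3, -0.4,  0.3]))
```

```bash
python3 -c "
from h import *
bot.close_job(); st()"
```

```text
the job is handed in; nothing more can be done
the job is handed in; nothing more can be done
```

The job is handed in. The pail stands on the slab with the beaker nested in it, both released, at about 31 s of the 67 s allowed.

**Pail:** I lifted it by its handle, 30 mm at first and higher for the carry. I set it down upright and let go. The image fit put its axis within about 1 mm of the slab's centre.

**Beaker:** I gripped it by its top band and lowered it in. It touched the collar with its underside about 31 mm above the pail's, and I pushed on about 7 mm from there.

**Last checks:**
- **Beaker position:** its mouth fits at z ≈ 0.172 m, so its underside is about 24 mm above the pail's. Its lean is about 1°.
- **Bystanders:** in the final picture they look unmoved; I did not measure them.

**Where checks disagreed:**
- **Push force:** the held push read about 8.5 to 9 N once the beaker's weight is added, with about 0.5 to 1 N of noise. About 10 N was expected at that depth. I take it as above 7.5 N and well below the 20 N jam limit.
- **Pail position:** a final fit from the scene camera alone put the pail about 2 to 3 mm further forward than the earlier fit. The beaker now hides part of the rim, so I trust that fit less, and it is still well within the 45 mm allowed.

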